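# Run a thread tap to the bottom, half a turn forward and a quarter back

### The job

Put the loose crank on the square of the thread tap that stands in the bench clamp, and run the tap in by the crank's red knob the way a tap is run: half a turn forward (clockwise from above), a quarter turn back, half a turn forward again, a quarter back, and forward until, about one turn deep, it bottoms and the brass slip clutch just gives; stop at once there, for more slipping strips the thread. Do it gently, never forcing or jamming the tap; leave the crank sitting fully down on the square, let go of it, and leave the other things on the table where they are.

Things in the scene. Friction and masses are not known exactly. Their poses are not given: they have to be found in the camera images.
- stand: green bench clamp fixed to the table: base 150 x 100 x 12 mm, a steel boss 46 x 50 mm in its jaws (top at 43 mm) and a brass clutch ring of 35 mm diameter on the boss (43 to 49 mm). Origin: centre of the underside, on the tap's axis; z up. Only the tap and what sits on it stand higher than 49 mm.
- tap: steel thread tap upright in the boss, started in its thread: it cannot be pulled out, only turns about its z axis (up) and sinks 3 mm a turn forward. Shank 16 mm diameter, round shoulder 26 mm, above it a square 14 x 14 mm, 21 mm high, its last 5 mm tapered to 9.6 mm, sides parallel to this body's x and y. Origin: on the axis, 30 mm below the shoulder's top.
- tap_shoulder (a point): middle of the top face of the tap's shoulder (foot of the square), about 73 mm above the table at the start; axes as tap. The crank's underside rests here when fully seated.
- crank: loose dark steel crank, about 0.35 kg, flat on the table, knob up. Hub 30 x 30 x 28 mm with a 15.5 mm square socket right through (0.75 mm play a side on the tap's square, some 6 degrees of turning play each way), sides parallel to the hub's; any of four quarter turns fits. Origin: centre of the hub's underside; z up, x along the arm to the knob. Arm 16 mm wide, 8 mm thick, level with underside.
- crank_knob (a point): grip point on the axis of the crank's red knob, 60 mm from the hub's axis along the crank's x, 29 mm above the crank's underside. The knob, 22 mm diameter, stands from 9 to 47 mm above the underside and spins freely about its own upright axis: it can be held in a fixed grasp and carried round in a circle. Gap between knob and hub 34 mm.
- feed (a joint): rad: how far the tap has gone forward from its start, its deepest so far (3.14: half a turn of new thread). Never goes back. Counts only to 5.8, though the thread goes on: the bottom lies 0.15 to 0.9 rad further, differently each time. New thread takes about 5 N sideways at the knob (6 N past 5.8).
- backoff (a joint): rad: how far the tap is now turned back from its deepest point (1.57: a quarter turn). Turning back, and forward again up to the deepest point, takes about 1 N at the knob.
- clutch (a joint): rad: how far the brass slip clutch has slipped since the start. 0 until the tap bottoms; from then on it slips with the tap, at about 10 N at the knob, and stays where it is left. Slipping by more than 0.25 strips the thread.
- kiwi_b: loose kiwi, 49 x 72 x 44 mm, lying on the table, bystander
- kiwi_a: loose kiwi, 53 x 74 x 44 mm, lying on the table, bystander
Not all that is in view belongs to the job. Leave any pink or purple look-alike of the crank alone.

How it is judged:
By the outcome, as a careful person would: the job done as asked, in the order asked, and still so for the second after the job is handed in, with the robot touching nothing.
It also fails if it takes over 72 s, if anything falls off the work surface, if the arm or the gripper's body presses on something with over 40 N, if the wrist force passes 120 N, or if a joint passes its speed limit or range.

### The arm

A 6-joint arm with a two-finger parallel gripper is mounted at the origin on a cart in front of the work surface, level with it; the furniture and walls round the work are solid. World frame = base frame: x ahead of the robot, y to its left, z up, the work surface at z = 0. Lengths are in m, angles in degrees, forces in N, time in s.
With the tool pointing down it reaches from about 0.275 to 0.975 m from the base axis. Payload 8.4 kg.
Tool frame: the origin (TCP) lies midway between the tips of the shut fingers; the grasp point (between the pads) lies 19 mm behind it (robot.hold_point_z is the distance from the TCP to the grasp point, in m); z points along the fingers, y is the line along which they close (so a half turn about z gives the same grasp; the last joint's range is limited). The gripper opens to 92 mm and grips with 3 to 60 N. Pads are 20 mm wide; open, the fingers measure 128 mm over their backs; the gripper's body (75 mm by 189 mm) begins 69 mm behind the grasp point.
Start: joints at [67.758, 20.225, 93.587, -0, 66.188, -0.138], TCP at [0.235, 0.579, 0.215] pointing down, gripper open.
Joint ranges: [-150.9, 150.9], [-52.94, 120.26], [3.33, 152.33], [-74.26, 254.26], [0, 154.13], [-172.89, 172.89]. Speed limits (degrees/s): [127.2, 127.2, 159.86, 180, 180, 180].

### API

Orientations are given as [roll, pitch, yaw] about the fixed x, y, z axes, in that order (R = Rz(yaw) Ry(pitch) Rx(roll)).
In Python, from station import sense, grab_frame, job, robot gives the robot as it stands.
- The arm moves only by the tool move_arm, never from a script. Its argument "steps" is a list of rows, each an object of numbers: "x", "y", "z": the shift along the tool's x, y, z in mm; "spin": the turn about the tool's z in rad. A call has 1 to 12 rows; each row shifts and turns the commanded pose from where the row before left it, along the tool's axes as they then stand; what a row does not reach is not made up. A row lasts 1/8 s, in which the tool goes at most 62.5 mm and 10.7 degrees, less where a joint would pass 70% of its speed; a pose out of reach is approached as far as the arm can. A call is refused whole if a number of a shift passes 62.5 or a number of a turn 0.188, either way. A call with a gripper value outside its range is refused whole. "hand" is the closure, from -1 (fully open) to 1 (shut), so that 0 is half open, set as the call begins (left out, the last holds). The fingers move at their own pace and stop on an object; "newtons" is the grip in N (left out, the last holds). Time passes only in rows, so rows that do not move let the fingers close. It gives the time, the measured TCP pose, the force, the opening and the grip force at its end, in the units of the state.
- sense(): the state, without advancing time (a new reading comes with each control period).
- grab_frame(name): name is "scene" or "top" or "wrist"; returns a dict with "image" (480x640x3 uint8, red, green, blue), "intrinsics" (3x3 intrinsics, pixels), "dist" ([k1, k2, p1, p2, k3] as OpenCV has them; the pictures are not rectified), "rvec" (rotation vector, rad) and "tvec" (3), from world to camera coordinates, as OpenCV has them. Camera axes: x right, y down, z forward; pixel columns grow to the right and rows downward; lengths in m; the calibration is good to about 2 mm. A picture is of the moment at which its call begins. There is no depth.
- job.close_job(): hands the job in; it is judged then, once.
The state is a dict: "time_s": time; "qpos": joint angles; "joint_vel": joint speeds; "tau": joint torques, N m; "ee_pos": TCP position; "eef_rot": TCP orientation; "contact_force": force on the tool from outside, world axes, zero at the start; "wrist_torque": the same for the moment, N m; "grip_width": opening from 0.0 (shut) to 1.0 (fully open); "grasp_force": force on a finger pad.
Only numpy, scipy, OpenCV 4.12 (cv2) and the standard library are available. Lean on these libraries where they do the work, as an engineer would, in place of code of your own. Each camera call takes 0.05 s, during which the arm holds its last target. There are 200 camera calls.

## Working session

There is one attempt and no reset: what is moved stays moved. The work goes in short steps, Python scripts to look and compute and a tool call to move; the robot and the scene stay as the last step left them, time stands still between calls to the robot, and variables do not carry over. Pictures are saved under pics/ and viewed, at most 13 in all, crops included, and the job is handed in when it is done.

Besides the shell and the picture viewer there is one more tool, called after "Request:" as a command line: name --argument value ..., lists and objects as JSON in quotes. move_arm: Moves the arm, as the interface text tells. Its arguments: {"type":"object","properties":{"steps":{"type":"array"},"hand":{"type":"number"},"newtons":{"type":"number"}},"required":["steps"]}

```bash
mkdir -p pics; ls; python3 - <<'E'
from station import sense, grab_frame, job, robot
import cv2,numpy as np
s=sense();print(s)
ims=[]
for n in("scene","top"):
    f=grab_frame(n);np.savez(f"{n}0.npz",**f);ims.append(f["image"]);print(n,f["intrinsics"],f["dist"],f["rvec"],f["tvec"])
    cv2.imwrite(f"pics/{n}0.png",f["image"][:,:,::-1])
E
```

```text
pics
{'time_s': 0.0, 'qpos': array([ 6.77574244e+01,  2.02632782e+01,  9.36283915e+01, -3.00437424e-04,
        6.61870941e+01, -1.39080831e-01]), 'joint_vel': array([-0.00633802, -0.00853582,  0.10224994,  0.08730039,  0.09325538,
       -0.00187163]), 'tau': array([ 3.41939063e-03, -5.93868542e+01, -3.34223878e+01,  7.01133697e-02,
        2.31865811e-02, -6.83409212e-05]), 'ee_pos': array([0.23500831, 0.57860744, 0.21386017]), 'eef_rot': array([-1.79921236e+02,  8.35005663e-05,  1.57896627e+02]), 'contact_force': array([ 0.51408272,  0.31611505, -0.13988948]), 'wrist_torque': array([-0.00316474,  0.00824317, -0.0167399 ]), 'grasp_force': 0.0, 'grip_width': 0.9981404516466597}
scene [[476.86150996   0.         322.44304882]
 [  0.         476.86150996 239.38561968]
 [  0.           0.           1.        ]] [-0.0045332  0.         0.         0.         0.       ] [ 2.16737236 -0.59633652  0.28435752] [-0.45290904  0.24455039  0.88371327]
top [[442.24645714   0.         321.45632973]
 [  0.         442.24645714 235.29133556]
 [  0.           0.           1.        ]] [-0.10540801  0.          0.          0.          0.        ] [ 2.19605037 -2.18773468  0.07446548] [0.04069873 0.51039242 1.10853452]
```

View pics/scene0.png

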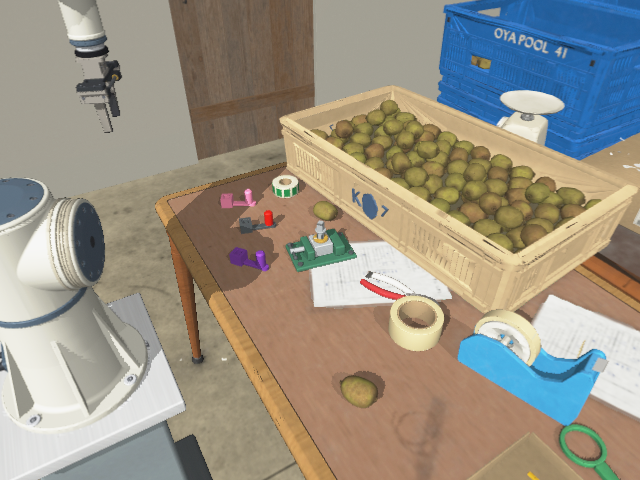

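View pics/top0.png

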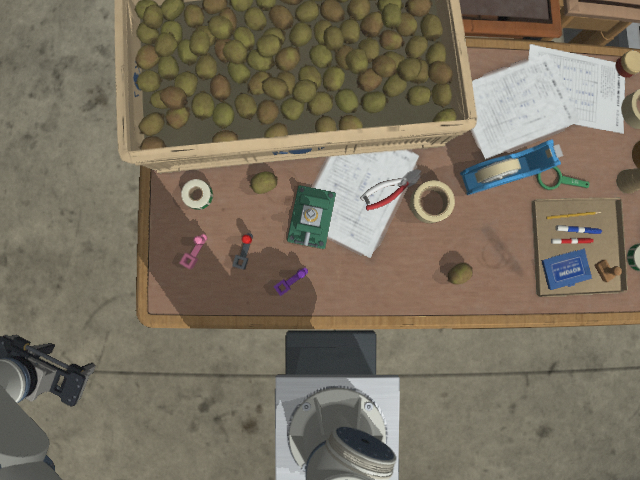

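The scene picture shows the dark crank (hub 248,226, red knob 268,217) and the stand (320,245). In the top picture the hub is near (242,262), the knob at (247,239) and the tap at (312,215). The pink and purple look-alikes are separate.

```bash
cat > h.py <<'E'
import cv2,numpy as np
from station import sense,grab_frame,job,robot
def ray(f,px):
    u=cv2.undistortPoints(np.array([[px]],float),f["intrinsics"],f["dist"])[0,0]
    R=cv2.Rodrigues(f["rvec"])[0];t=np.ravel(f["tvec"])
    return -R.T@t, R.T@np.array([u[0],u[1],1])
def plane(f,px,z):
    o,d=ray(f,px);return o+d*(z-o[2])/d[2]
def tri(f1,p1,f2,p2):
    (a,u),(b,v)=ray(f1,p1),ray(f2,p2)
    s=np.linalg.lstsq(np.c_[u,-v],b-a,rcond=None)[0]
    return (a+s[0]*u+b+s[1]*v)/2, np.linalg.norm(a+s[0]*u-b-s[1]*v)
def proj(f,P):
    return cv2.projectPoints(np.array([P],float),f["rvec"],f["tvec"],f["intrinsics"],f["dist"])[0][0,0]
def blobs(m,mn=20):
    n,l,st,c=cv2.connectedComponentsWithStats(m.astype(np.uint8));return [(c[i].round(1),st[i,4],st[i,:4]) for i in range(1,n) if st[i,4]>=mn]
def hsv(f): return cv2.cvtColor(f["image"],cv2.COLOR_RGB2HSV)
def red(f):
    h=hsv(f);return ((h[...,0]<6)|(h[...,0]>176))&(h[...,1]>190)&(h[...,2]>90)
E
python3 - <<'E'
from h import *
F={n:dict(np.load(n+"0.npz")) for n in("scene","top")}
for n in F: print(n,[b for b in blobs(red(F[n]))])
t=F["top"];h=hsv(t)
print(plane(t,(247,239),.04),plane(t,(242,262),.02),plane(t,(312,215),.09))
im=t["image"][170:290,180:340,::-1];cv2.imwrite("pics/c0.png",cv2.resize(im,None,fx=5,fy=5,interpolation=cv2.INTER_CUBIC))
g=(h[...,0]>60)&(h[...,0]<90)&(h[...,1]>100)
print("green",blobs(g,300))
E
```

```text
scene [(array([268.1, 217.8]), np.int32(108), array([264, 210,   9,  16], dtype=int32))]
top [(array([246.3, 238.7]), np.int32(55), array([242, 235,  10,   8], dtype=int32))]
[0.49872449 0.22827873 0.04      ] [0.44144635 0.24352535 0.02      ] [0.55391369 0.0657023  0.09      ]
green [(array([314. , 216.3]), np.int32(1018), array([288, 187,  46,  61], dtype=int32))]
```

View pics/c0.png

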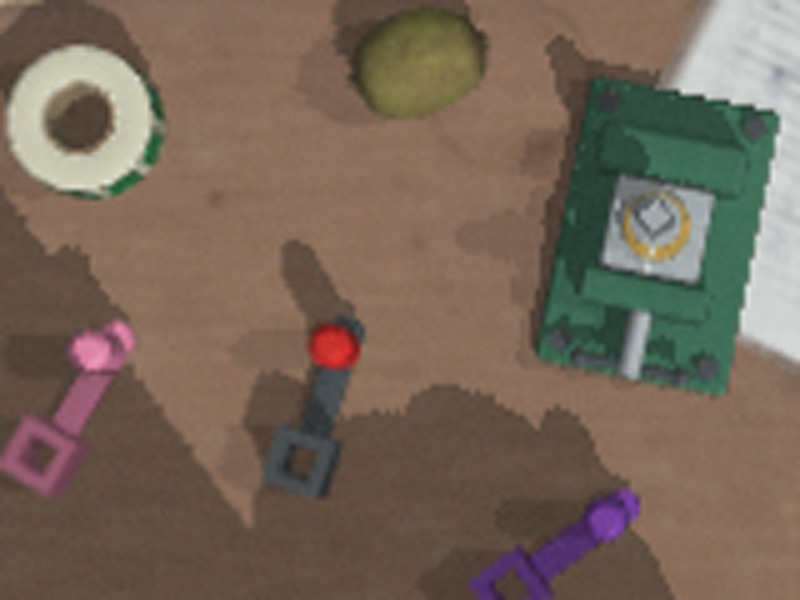

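The crop gives the crank hub centre at full-image (240.4,262), the knob top at (246.8,239) and the tap's square top at (311.2,213.2), with its sides turned relative to the stand.

```bash
python3 - <<'E'
from h import *
F={n:dict(np.load(n+"0.npz")) for n in("scene","top")}
t,s=F["top"],F["scene"]
hub=plane(t,(240.4,262),.028);kn=plane(t,(246.8,239),.047);tap=plane(t,(311.2,213.2),.094)
print(hub,kn,tap,np.linalg.norm((kn-hub)[:2]),np.degrees(np.arctan2(*(kn-hub)[1::-1])))
print("scene check",proj(s,hub),proj(s,kn),proj(s,tap))
print("knob tri",tri(t,(246.3,238.7),s,(268.1,216)))
print("crate corner",tri(t,(121,158),s,(283,122)), tri(t,(471,122),s,(510,265)))
q=np.array([sense()["ee_pos"],sense()["eef_rot"]]);print(q)
R=cv2.Rodrigues(np.zeros(3))[0]
from scipy.spatial.transform import Rotation as Ro
print(Ro.from_euler("xyz",q[1],degrees=True).as_matrix().round(3))
E
```

```text
[0.4414087  0.24617336 0.028     ] [0.49834531 0.22762854 0.047     ] [0.5577653  0.06755667 0.094     ] 0.059880614056224093 -18.040944723788563
scene check [244.19662727 220.88292444] [267.10853252 211.68727903] [319.03066087 221.18688165]
knob tri (array([0.50067461, 0.23131536, 0.03052391]), np.float64(0.0015056303319439606))
crate corner (array([0.68807872, 0.51377636, 0.13507763]), np.float64(0.01060347392453898)) (array([ 0.76400891, -0.30150366,  0.14567196]), np.float64(0.010745712794006745))
[[ 2.35020839e-01  5.78649953e-01  2.13939054e-01]
 [-1.79928623e+02  5.92724939e-04  1.57896473e+02]]
[[-0.927  0.376 -0.   ]
 [ 0.376  0.927 -0.001]
 [-0.    -0.001 -1.   ]]
```

Request:
move_arm --steps '[{"x": -26.4,"y": -19.2,"z": 4},{"x": -26.4,"y": -19.2,"z": 4},{"x": -26.4,"y": -19.2,"z": 4},{"x": -26.4,"y": -19.2,"z": 4},{"x": -26.4,"y": -19.2,"z": 4},{"x": -26.4,"y": -19.2,"z": 4},{"x": -26.4,"y": -19.2,"z": 4},{"x": -26.4,"y": -19.2,"z": 4},{"x": -26.4,"y": -19.2,"z": 4},{"x": -26.4,"y": -19.2,"z": 4},{"x": -26.4,"y": -19.2,"z": 4},{"x": -26.4,"y": -19.2,"z": 4,"spin": -0.072}]' --hand -0.2

```text
schema error: expected keys x, y, z, spin
```

```bash
python3 - <<'E'
from h import *
f=grab_frame("wrist");np.savez("wrist1.npz",**f);cv2.imwrite("pics/w1.png",f["image"][:,:,::-1])
s=sense();print(s["ee_pos"],s["eef_rot"],s["time_s"],s["grip_width"]);print(proj(f,[.4414,.2462,.028]),proj(f,[.498,.228,.047]),f["tvec"],blobs(red(f)))
E
```

```text
[0.23505118 0.57870767 0.21403045] [-1.79937683e+02 -1.28779991e-03  1.57894243e+02] 0.15 1.0015664186675486
[121.22735123 486.35114611] [125.41948787 539.67653388] [-0.62295767 -0.02784795  0.39121981] []
```

View pics/w1.png

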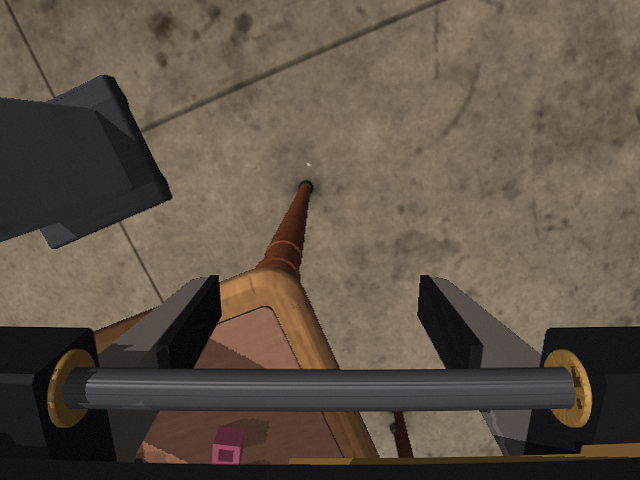

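The move was refused because every row needs all four keys. The picture shows the wrist view before the move, fingers at columns 200 and 440 and only the pink look-alike in sight.

Request:
move_arm --steps '[{"x": -26.4,"y": -19.2,"z": 4,"spin": 0},{"x": -26.4,"y": -19.2,"z": 4,"spin": 0},{"x": -26.4,"y": -19.2,"z": 4,"spin": 0},{"x": -26.4,"y": -19.2,"z": 4,"spin": 0},{"x": -26.4,"y": -19.2,"z": 4,"spin": 0},{"x": -26.4,"y": -19.2,"z": 4,"spin": 0},{"x": -26.4,"y": -19.2,"z": 4,"spin": 0},{"x": -26.4,"y": -19.2,"z": 4,"spin": 0},{"x": -26.4,"y": -19.2,"z": 4,"spin": 0},{"x": -26.4,"y": -19.2,"z": 4,"spin": 0},{"x": -26.4,"y": -19.2,"z": 4,"spin": 0},{"x": -26.4,"y": -19.2,"z": 4,"spin": -0.072}]' --hand -0.2

```text
time_s: 1.65
ee_pos: [0.4424, 0.2454, 0.1664]
eef_rot: [-180.0, -0.0, 162.1]
contact_force: [0.8, 0.7, 0.2]
grip_width: 0.6
grasp_force: 0.0
```

```bash
python3 - <<'E'
from h import *
f=grab_frame("wrist");np.savez("wrist2.npz",**f);cv2.imwrite("pics/w2.png",f["image"][:,:,::-1])
s=sense();print(s["ee_pos"],s["eef_rot"],s["time_s"],s["grip_width"]);print(proj(f,[.4414,.2462,.028]),proj(f,[.498,.228,.047]),blobs(red(f)))
E
```

```text
[0.44357466 0.24286415 0.16588769] [-1.79902413e+02  3.77850647e-02  1.62347038e+02] 1.7 0.6042549026871609
[321.23893251 227.0982059 ] [321.42863238 305.60909073] [(array([321.8, 300.5]), np.int32(667), array([310, 283,  24,  36], dtype=int32))]
```

View pics/w2.png

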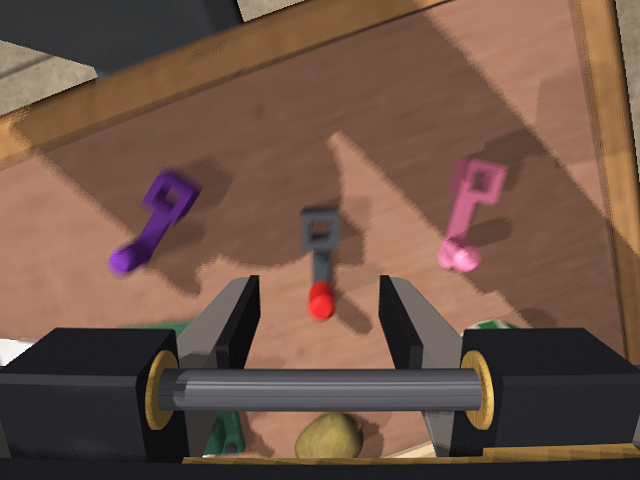

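The close view shows the crank upright in the image, hub top at (321,228) and knob at (322,300), matching the prediction and lined up with the fingers. Descending.

Request:
move_arm --steps '[{"x": 0,"y": 0,"z": 28,"spin": 0},{"x": 0,"y": 0,"z": 28,"spin": 0},{"x": 0,"y": 0,"z": 28,"spin": 0},{"x": 0,"y": 0,"z": 26,"spin": 0},{"x": 0,"y": 0,"z": 0,"spin": 0},{"x": 0,"y": 0,"z": 0,"spin": 0}]'

```text
time_s: 2.45
ee_pos: [0.4423, 0.2467, 0.0573]
eef_rot: [180.0, 0.0, 162.0]
contact_force: [0.0, 0.7, 0.6]
grip_width: 0.597
grasp_force: 0.0
```

```bash
python3 - <<'E'
from h import *
f=grab_frame("wrist")
s=sense();print(s["ee_pos"],s["eef_rot"],s["time_s"]);cv2.imwrite("pics/w3.png",f["image"][:,:,::-1])
h=hsv(f);m=(h[...,2]<95)&(h[...,1]<90);m[330:]=0
print(proj(f,[.4414,.2462,.028]),blobs(red(f)),[b for b in blobs(m,100)])
E
```

```text
[0.44261363 0.24678643 0.05757543] [1.79943330e+02 5.33436238e-02 1.62019457e+02] 2.5
[320.03041082 273.56536104] [(array([323.2, 356.7]), np.int32(793), array([306, 342,  36,  27], dtype=int32))] [(array([40.4, 15.6]), np.int32(2947), array([  0,   0, 120,  44], dtype=int32)), (array([323.4, 275.9]), np.int32(3666), array([293, 236,  58,  94], dtype=int32)), (array([245.9, 307.4]), np.int32(1215), array([223, 275,  37,  55], dtype=int32)), (array([391.9, 307.4]), np.int32(1232), array([379, 275,  37,  55], dtype=int32)), (array([106.8, 328.6]), np.int32(207), array([ 54, 328, 119,   2], dtype=int32))]
```

Request:
move_arm --steps '[{"x": 0,"y": 0,"z": 20,"spin": 0},{"x": 0,"y": 0,"z": 20,"spin": 0},{"x": 0,"y": 0,"z": 12,"spin": 0},{"x": 0,"y": 0,"z": 0,"spin": 0}]'

```text
time_s: 3.0
ee_pos: [0.4419, 0.2464, 0.0046]
eef_rot: [-180.0, -0.0, 162.0]
contact_force: [0.6, -0.0, -0.3]
grip_width: 0.603
grasp_force: 0.0
```

Request:
move_arm --steps '[{"x": 0,"y": 0,"z": 0,"spin": 0},{"x": 0,"y": 0,"z": 0,"spin": 0},{"x": 0,"y": 0,"z": 0,"spin": 0},{"x": 0,"y": 0,"z": 0,"spin": 0},{"x": 0,"y": 0,"z": 0,"spin": 0},{"x": 0,"y": 0,"z": 0,"spin": 0}]' --hand 1 --newtons 30

```text
time_s: 3.75
ee_pos: [0.4425, 0.2468, 0.0051]
eef_rot: [179.9, 0.0, 162.0]
contact_force: [-0.2, 1.3, 6.0]
grip_width: 0.325
grasp_force: 30.0
```

Request:
move_arm --steps '[{"x": 0,"y": 0,"z": -10,"spin": 0},{"x": 0,"y": 0,"z": -25,"spin": 0},{"x": 0,"y": 0,"z": -30,"spin": 0},{"x": 0,"y": 0,"z": -35,"spin": 0},{"x": 0,"y": 0,"z": -35,"spin": 0},{"x": 0,"y": 0,"z": -35,"spin": 0}]'

```text
time_s: 4.5
ee_pos: [0.4411, 0.2458, 0.1756]
eef_rot: [-179.9, -0.1, 162.0]
contact_force: [0.5, 0.3, -4.1]
grip_width: 0.327
grasp_force: 30.0
```

Request:
move_arm --steps '[{"x": -20,"y": -11,"z": 0,"spin": 0},{"x": -30,"y": -16.5,"z": 0,"spin": 0},{"x": -30,"y": -16.5,"z": 0,"spin": 0},{"x": -30,"y": -16.5,"z": 0,"spin": 0},{"x": -30,"y": -16.5,"z": 0,"spin": 0},{"x": -30,"y": -16.5,"z": 0,"spin": 0},{"x": -30,"y": -16.5,"z": 0,"spin": 0},{"x": -30,"y": -16.5,"z": 0,"spin": 0},{"x": -20,"y": -9,"z": 0,"spin": 0},{"x": 0,"y": 0,"z": 0,"spin": 0},{"x": 0,"y": 0,"z": 0,"spin": 0}]'

```text
time_s: 5.88
ee_pos: [0.6369, 0.0409, 0.1742]
eef_rot: [-180.0, -0.1, 162.0]
contact_force: [0.4, 1.1, -3.9]
grip_width: 0.323
grasp_force: 30.0
```

```bash
python3 - <<'E'
from h import *
f=grab_frame("wrist");np.savez("wrist3.npz",**f);cv2.imwrite("pics/w4.png",f["image"][:,:,::-1])
s=sense();print(s["ee_pos"],s["eef_rot"],s["time_s"],s["grip_width"],s["contact_force"]);print(proj(f,[.5577,.0676,.094]))
E
```

```text
[0.63698306 0.04109266 0.17438362] [-1.79990213e+02 -7.02570284e-02  1.62051638e+02] 5.925 0.3300466241991045 [ 0.35088822 -0.2440896  -3.4544426 ]
[322.52711816 116.4914252 ]
```

View pics/w4.png

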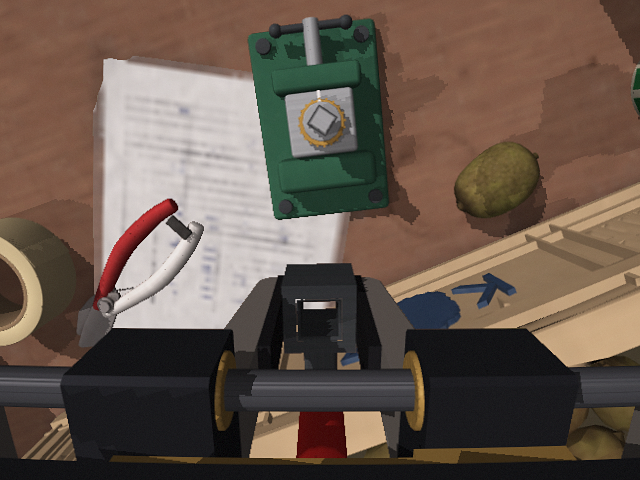

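The wrist view shows the tap's square top near (322,120) with the brass ring round it, and the held crank with its socket at (318,320).

```bash
python3 - <<'E'
from h import *
f=dict(np.load("wrist3.npz"));im=f["image"][85:160,275:375,::-1]
cv2.imwrite("pics/c4.png",cv2.resize(im,None,fx=8,fy=8,interpolation=cv2.INTER_CUBIC))
h=hsv(f);m=(h[...,0]>12)&(h[...,0]<28)&(h[...,1]>120)&(h[...,2]>110);m[:85]=0;m[160:]=0;m[:,:290]=0;m[:,355:]=0
p=np.argwhere(m)[:,::-1].astype(np.float32);e=cv2.fitEllipse(cv2.convexHull(p));print(e,plane(f,e[0],.049),plane(f,(322,120),.094))
E
```

```text
((321.2007141113281, 121.55132293701172), (45.99256134033203, 48.31694412231445), 24.78976058959961) [0.55883998 0.06661734 0.049     ] [0.55956078 0.06666076 0.094     ]
```

View pics/c4.png

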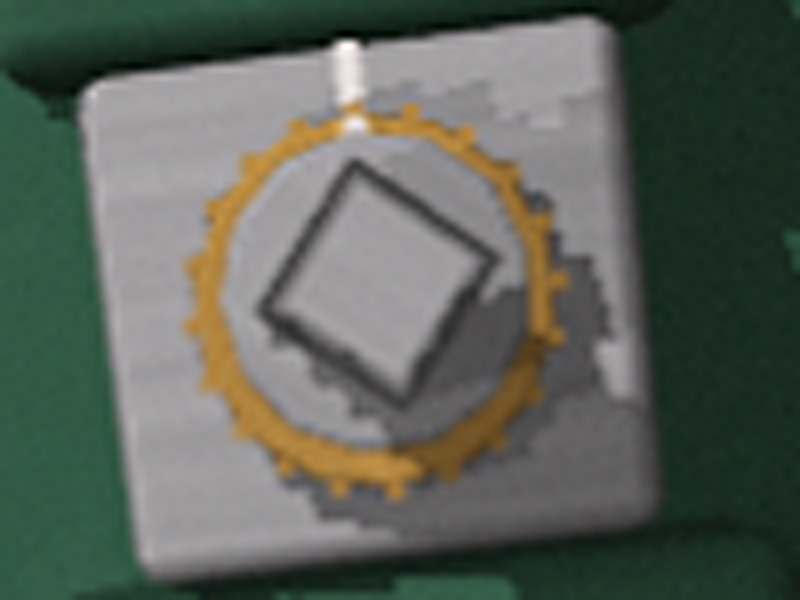

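The crop shows the square's outer edge with corners at crop (354,160), (497,260), (402,408) and (262,312), plus white index marks on ring and boss, aligned.

```bash
python3 - <<'E'
from h import *
f=dict(np.load("wrist3.npz"))
P=np.array([plane(f,(275+(a+.5)/8-.5,85+(b+.5)/8-.5),.090) for a,b in[(354,160),(497,260),(402,408),(262,312)]])
print(P.mean(0))
for i in range(4):
    d=P[(i+1)%4]-P[i];print(np.linalg.norm(d),np.degrees(np.arctan2(d[1],d[0]))%90)
# held crank: socket/hub top centre check
cv2.imwrite("pics/c5.png",cv2.resize(f["image"][250:370,255:385,::-1],None,fx=5,fy=5))
tcp=np.array([.6370,.0411,.1744])
print(proj(f,tcp+[0,0,.0235]))
E
```

```text
[0.55954478 0.06663399 0.09      ]
0.013292658378499161 38.16991671545244
0.013315429697674177 38.7082292540187
0.01307021432980213 38.301166582585466
0.013349308250357812 39.66190999361248
[322.58003379 319.1648192 ]
```

View pics/c5.png

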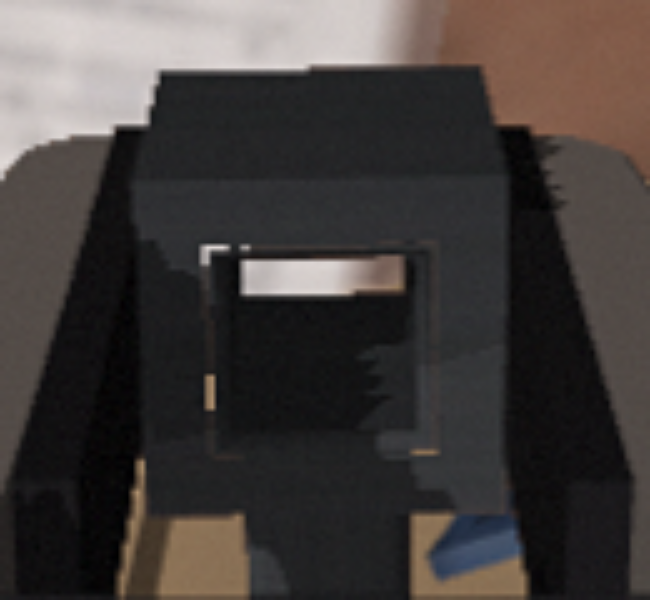

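The held hub is square in the fingers with its top centre at about (319.3,319), 3 px left of the calibrated TCP, so the wrist camera is biased about 1.3 mm. I correct for that and go above the tap.

Request:
move_arm --steps '[{"x": 20,"y": 0.5,"z": 0,"spin": 0},{"x": 25,"y": 0.5,"z": 0,"spin": 0},{"x": 25,"y": 0.5,"z": 0,"spin": 0},{"x": 11.6,"y": 0.2,"z": 0,"spin": 0},{"x": 0,"y": 0,"z": 15,"spin": 0.145},{"x": 0,"y": 0,"z": 15,"spin": 0.145},{"x": 0,"y": 0,"z": 15,"spin": 0.145},{"x": 0,"y": 0,"z": 13,"spin": 0.146},{"x": 0,"y": 0,"z": 0,"spin": 0},{"x": 0,"y": 0,"z": 0,"spin": 0}]'

```text
time_s: 7.18
ee_pos: [0.5613, 0.0674, 0.1172]
eef_rot: [180.0, 0.0, 128.9]
contact_force: [0.2, 0.0, -3.8]
grip_width: 0.323
grasp_force: 30.0
```

```bash
python3 - <<'E'
from h import *
f=grab_frame("wrist");np.savez("wrist5.npz",**f)
s=sense();print(s["ee_pos"],s["eef_rot"],s["qpos"],s["time_s"],s["grip_width"],s["contact_force"]);print(proj(f,[.5599,.0679,.094]))
g=grab_frame("top");np.savez("top5.npz",**g);g2=grab_frame("scene");np.savez("scene5.npz",**g2)
a=cv2.resize(f["image"][200:400,200:440],(600,500),interpolation=cv2.INTER_CUBIC)
cv2.imwrite("pics/c6.png",a[:,:,::-1])
print(red(g).sum(),blobs(red(g)))
E
```

```text
[0.56142159 0.06731301 0.11729409] [1.79945214e+02 3.60035667e-02 1.28893418e+02] [ 6.68578978e+00  2.14118607e+01  1.05907804e+02 -1.58958470e-03
  5.26147900e+01 -3.22066815e+01] 7.225 0.32543977073418373 [-0.15316948  0.8918748  -3.39457629]
[320.25812992 275.09895432]
1 []
```

View pics/c6.png

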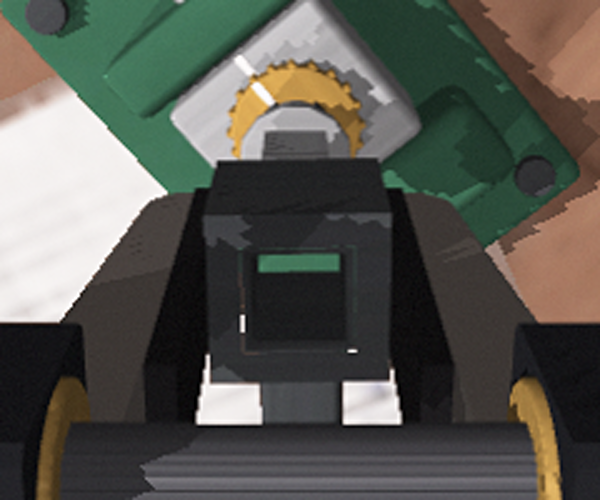

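The view shows the tap's square just under the hub's near edge at crop columns 263–326 against a hub centre of 298, level with the hub. The offset is about 0.6 mm to the left, which agrees with the measured TCP error.

Request:
move_arm --steps '[{"x": 1.3,"y": -0.7,"z": 5,"spin": 0},{"x": 0,"y": 0,"z": 7,"spin": 0},{"x": 0,"y": 0,"z": 3,"spin": 0},{"x": 0,"y": 0,"z": 2,"spin": 0},{"x": 0,"y": 0,"z": 2,"spin": 0},{"x": 0,"y": 0,"z": 2,"spin": 0},{"x": 0,"y": 0,"z": 2,"spin": 0},{"x": 0,"y": 0,"z": 1,"spin": 0}]'

```text
time_s: 8.32
ee_pos: [0.5595, 0.0677, 0.0925]
eef_rot: [-180.0, -0.0, 128.7]
contact_force: [0.1, -0.7, -3.8]
grip_width: 0.325
grasp_force: 30.0
```

Request:
move_arm --steps '[{"x": 0,"y": 0,"z": 2,"spin": 0},{"x": 0,"y": 0,"z": 2,"spin": 0},{"x": 0,"y": 0,"z": 2,"spin": 0},{"x": 0,"y": 0,"z": 2,"spin": 0},{"x": 0,"y": 0,"z": 2,"spin": 0},{"x": 0,"y": 0,"z": 1.5,"spin": 0},{"x": 0,"y": 0,"z": 1,"spin": 0}]'

```text
time_s: 9.2
ee_pos: [0.5595, 0.0677, 0.08]
eef_rot: [-180.0, -0.0, 128.7]
contact_force: [0.8, -0.3, -3.7]
grip_width: 0.322
grasp_force: 30.0
```

Request:
move_arm --steps '[{"x": 0,"y": 0,"z": 1,"spin": 0},{"x": 0,"y": 0,"z": 1,"spin": 0},{"x": 0,"y": 0,"z": 0,"spin": 0}]'

```text
time_s: 9.57
ee_pos: [0.5594, 0.0677, 0.078]
eef_rot: [-180.0, -0.0, 128.7]
contact_force: [-0.4, -0.4, -4.1]
grip_width: 0.323
grasp_force: 30.0
```

Request:
move_arm --steps '[{"x": 0,"y": 0,"z": 0,"spin": 0},{"x": 0,"y": 0,"z": 0,"spin": 0},{"x": 0,"y": 0,"z": 0,"spin": 0},{"x": 0,"y": 0,"z": -20,"spin": 0},{"x": 0,"y": 0,"z": -25,"spin": 0},{"x": 0,"y": 0,"z": -25,"spin": 0},{"x": 0,"y": 0,"z": 0,"spin": 0},{"x": 0,"y": 0,"z": 0,"spin": 0}]' --hand -0.1

```text
time_s: 10.58
ee_pos: [0.5591, 0.0677, 0.1474]
eef_rot: [-180.0, -0.0, 128.7]
contact_force: [-1.0, -0.3, 0.2]
grip_width: 0.548
grasp_force: 0.0
```

```bash
python3 - <<'E'
from h import *
f=grab_frame("wrist");np.savez("wrist6.npz",**f)
s=sense();print(s["ee_pos"],s["eef_rot"],s["time_s"],s["grip_width"],s["contact_force"])
c=np.array([.5594,.0677]);u=np.array([.6252,-.7804])
k=c+.06*u;print(proj(f,[*k,.12]),blobs(red(f)),proj(f,[*c,.101]))
g=grab_frame("top");g2=grab_frame("scene")
for q in(g,g2):print(blobs(red(q),8),proj(q,[*k,.12]),proj(q,[*k,.105]))
cv2.imwrite("pics/w6.png",f["image"][:,:,::-1])
E
```

```text
[0.55886133 0.06766045 0.14708027] [-1.79931402e+02 -4.14808893e-02  1.28731754e+02] 10.625 0.550196214617892 [-0.28254455  0.81552777 -0.23241641]
[322.01975158 374.0811875 ] [(array([317.9, 351. ]), np.int32(917), array([305, 328,  34,  41], dtype=int32))] [321.96741217 263.7674427 ]
[] [331.19158336 195.26695136] [331.01916035 196.24066918]
[(array([345.5, 225.8]), np.int32(140), array([341, 217,  10,  18], dtype=int32))] [344.65994553 216.9056859 ] [344.50371513 222.36444782]
```

View pics/w6.png

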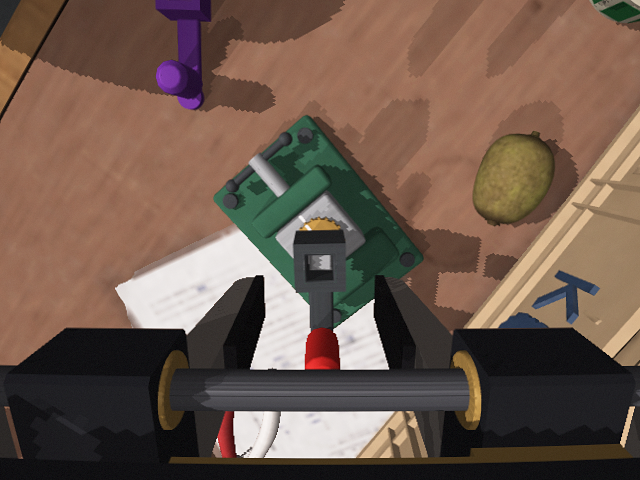

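The picture shows the crank seated on the square, hub at (319,262), arm straight down the image and knob at (322,350). I go to the knob and grip it.

Request:
move_arm --steps '[{"x": -20,"y": 0,"z": 0,"spin": 0},{"x": -20,"y": 0,"z": 0,"spin": 0},{"x": -20,"y": 0,"z": 0,"spin": 0},{"x": 0,"y": 0,"z": 0,"spin": 0},{"x": 0,"y": 0,"z": 15,"spin": 0},{"x": 0,"y": 0,"z": 20,"spin": 0},{"x": 0,"y": 0,"z": 15,"spin": 0},{"x": 0,"y": 0,"z": 10,"spin": 0},{"x": 0,"y": 0,"z": 0,"spin": 0},{"x": 0,"y": 0,"z": 0,"spin": 0}]'

```text
time_s: 11.98
ee_pos: [0.5974, 0.021, 0.0885]
eef_rot: [180.0, 0.0, 128.7]
contact_force: [0.3, -0.5, -0.2]
grip_width: 0.549
grasp_force: 0.0
```

Request:
move_arm --steps '[{"x": 0,"y": 0,"z": 0,"spin": 0},{"x": 0,"y": 0,"z": 0,"spin": 0},{"x": 0,"y": 0,"z": 0,"spin": 0},{"x": 0,"y": 0,"z": 0,"spin": 0},{"x": 0,"y": 0,"z": 0,"spin": 0}]' --hand 1 --newtons 15

```text
time_s: 12.6
ee_pos: [0.5973, 0.0209, 0.0882]
eef_rot: [180.0, 0.0, 128.7]
contact_force: [0.5, -0.7, 0.5]
grip_width: 0.23
grasp_force: 15.0
```

Request:
move_arm --steps '[{"x": 0.74,"y": -9.39,"z": 0.07,"spin": 0},{"x": 2.2,"y": -9.15,"z": 0.07,"spin": 0},{"x": 3.6,"y": -8.7,"z": 0.07,"spin": 0},{"x": 4.92,"y": -8.03,"z": 0.07,"spin": 0},{"x": 6.11,"y": -7.16,"z": 0.07,"spin": 0}]' --newtons 25

```text
time_s: 13.22
ee_pos: [0.5536, 0.008, 0.0883]
eef_rot: [179.9, 0.1, 128.7]
contact_force: [4.1, 2.8, 1.1]
grip_width: 0.23
grasp_force: 25.0
```

```bash
cat >> h.py <<'E'
def ang():
    s=sense();d=s["ee_pos"][:2]-np.array([.5594,.0677]);A=(-51.3-np.degrees(np.arctan2(d[1],d[0])))%360
    t=np.array([d[1],-d[0]])/np.hypot(*d);F=s["contact_force"]
    print("A",A.round(2),"r",np.hypot(*d).round(4),"z",s["ee_pos"][2].round(4),"Ft",(F[:2]@t).round(2),"Fr",(F[:2]@d/np.hypot(*d)).round(2),"Fz",F[2].round(2),"t",s["time_s"])
E
python3 -c "from h import *;ang()"
```

```text
A 44.21 r 0.06 z 0.0883 Ft -3.84 Fr -3.2 Fz 1.05 t 13.225
```

Request:
move_arm --steps '[{"x": 7.16,"y": -6.11,"z": 0.07,"spin": 0},{"x": 8.03,"y": -4.92,"z": 0.07,"spin": 0},{"x": 8.7,"y": -3.6,"z": 0.07,"spin": 0},{"x": 9.15,"y": -2.2,"z": 0.07,"spin": 0},{"x": 9.39,"y": -0.74,"z": 0.07,"spin": 0},{"x": 9.39,"y": 0.74,"z": 0.07,"spin": 0},{"x": 9.15,"y": 2.2,"z": 0.07,"spin": 0},{"x": 8.7,"y": 3.6,"z": 0.07,"spin": 0},{"x": 8.03,"y": 4.92,"z": 0.07,"spin": 0},{"x": 7.16,"y": 6.11,"z": 0.07,"spin": 0}]'

```text
time_s: 14.48
ee_pos: [0.4974, 0.0737, 0.0868]
eef_rot: [-179.8, -0.1, 128.8]
contact_force: [-2.6, -5.2, 6.9]
grip_width: 0.229
grasp_force: 25.0
```

```bash
python3 -c "from h import *;ang()"
```

```text
A 134.27 r 0.0623 z 0.0868 Ft -5.41 Fr 2.11 Fz 6.86 t 14.475
```

Request:
move_arm --steps '[{"x": 6.4,"y": 6.8,"z": 0,"spin": 0},{"x": 5.2,"y": 7.6,"z": 0,"spin": 0},{"x": 3.9,"y": 8.3,"z": 0,"spin": 0},{"x": 2.5,"y": 8.8,"z": 0,"spin": 0},{"x": 0.74,"y": 9.39,"z": 0,"spin": 0},{"x": -0.58,"y": 8.35,"z": 0,"spin": 0},{"x": 0,"y": 0,"z": 0,"spin": 0},{"x": 0,"y": 0,"z": 0,"spin": 0}]'

```text
time_s: 15.48
ee_pos: [0.5233, 0.1193, 0.0864]
eef_rot: [-179.7, -0.2, 128.7]
contact_force: [-5.9, 3.2, 6.9]
grip_width: 0.229
grasp_force: 25.0
```

```bash
python3 - <<'E'
from h import *
ang()
f=grab_frame("wrist");cv2.imwrite("pics/w7.png",f["image"][:,:,::-1]);np.savez("wrist7.npz",**f)
E
```

```text
A 183.71 r 0.063 z 0.0864 Ft -3.0 Fr 6.02 Fz 6.87 t 15.475
```

View pics/w7.png

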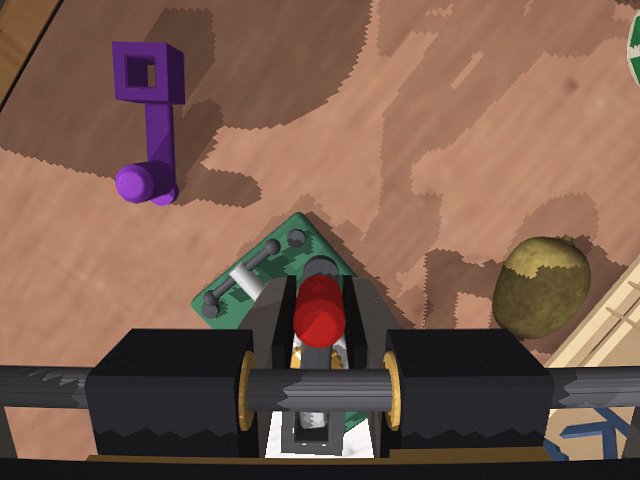

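The picture shows the knob gripped at (320,310) with the crank carried half round, hub below at (312,430). The half turn is nearly done, with a light outward pull, so I correct by 1 mm, go a few degrees further and then go back.

Request:
move_arm --steps '[{"x": 0.3,"y": 4.1,"z": -1,"spin": 0},{"x": 0,"y": 0,"z": 0,"spin": 0},{"x": 0,"y": 0,"z": 0,"spin": 0}]'

```text
time_s: 15.9
ee_pos: [0.5273, 0.1217, 0.0873]
eef_rot: [-179.8, -0.1, 128.7]
contact_force: [-5.5, 0.1, 4.2]
grip_width: 0.237
grasp_force: 25.0
```

```bash
python3 -c "from h import *;ang()"
```

```text
A 187.99 r 0.0628 z 0.0873 Ft -4.66 Fr 2.84 Fz 4.21 t 15.9
```

Request:
move_arm --steps '[{"x": 0.8,"y": -6.2,"z": -0.07,"spin": 0},{"x": 0.5,"y": -6.3,"z": -0.07,"spin": 0},{"x": -0.74,"y": -9.39,"z": -0.07,"spin": 0},{"x": -2.2,"y": -9.15,"z": -0.07,"spin": 0},{"x": -3.6,"y": -8.7,"z": -0.07,"spin": 0},{"x": -4.92,"y": -8.03,"z": -0.07,"spin": 0}]'

```text
time_s: 16.65
ee_pos: [0.4992, 0.0835, 0.0885]
eef_rot: [180.0, 0.0, 128.7]
contact_force: [2.3, 0.1, -1.9]
grip_width: 0.229
grasp_force: 25.0
```

```bash
python3 -c "from h import *;ang()"
```

```text
A 143.4 r 0.0623 z 0.0885 Ft 0.66 Fr -2.25 Fz -1.95 t 16.65
```

Request:
move_arm --steps '[{"x": -6.11,"y": -7.16,"z": 0.2,"spin": 0},{"x": -7.16,"y": -6.11,"z": 0.2,"spin": 0},{"x": -8.03,"y": -4.92,"z": 0.2,"spin": 0},{"x": -8.7,"y": -3.6,"z": 0,"spin": 0},{"x": -9.15,"y": -2.2,"z": 0,"spin": 0},{"x": -9.39,"y": -0.74,"z": 0,"spin": 0},{"x": -10.42,"y": 0.91,"z": 0,"spin": 0},{"x": 0,"y": 0,"z": 0,"spin": 0}]'

```text
time_s: 17.65
ee_pos: [0.5182, 0.023, 0.088]
eef_rot: [180.0, 0.0, 128.7]
contact_force: [2.7, 2.8, 4.4]
grip_width: 0.23
grasp_force: 25.1
```

```bash
python3 -c "from h import *;ang()"
```

```text
A 81.32 r 0.0608 z 0.088 Ft -0.09 Fr -3.94 Fz 4.4 t 17.65
```

Request:
move_arm --steps '[{"x": 5.2,"y": -0.3,"z": 0,"spin": 0},{"x": 5.2,"y": 0.1,"z": 0,"spin": 0},{"x": 9.39,"y": 0.74,"z": 0.05,"spin": 0},{"x": 9.15,"y": 2.2,"z": 0.05,"spin": 0},{"x": 8.7,"y": 3.6,"z": 0.05,"spin": 0},{"x": 8.03,"y": 4.92,"z": 0.05,"spin": 0},{"x": 7.16,"y": 6.11,"z": 0.05,"spin": 0},{"x": 6.11,"y": 7.16,"z": 0.05,"spin": 0},{"x": 4.92,"y": 8.03,"z": 0.05,"spin": 0},{"x": 3.6,"y": 8.7,"z": 0.05,"spin": 0},{"x": 2.2,"y": 9.15,"z": 0.05,"spin": 0},{"x": 0.74,"y": 9.39,"z": 0.05,"spin": 0}]'

```text
time_s: 19.15
ee_pos: [0.52, 0.1163, 0.0872]
eef_rot: [-180.0, -0.0, 128.7]
contact_force: [-2.6, 1.3, 2.1]
grip_width: 0.232
grasp_force: 25.0
```

```bash
python3 -c "from h import *;ang()"
```

```text
A 179.65 r 0.0625 z 0.0872 Ft -1.17 Fr 2.61 Fz 2.06 t 19.15
```

Request:
move_arm --steps '[{"x": -0.74,"y": 9.39,"z": 0.05,"spin": 0},{"x": -2.2,"y": 9.15,"z": 0.05,"spin": 0},{"x": -3.6,"y": 8.7,"z": 0.05,"spin": 0},{"x": -4.92,"y": 8.03,"z": 0.05,"spin": 0},{"x": -6.11,"y": 7.16,"z": 0.05,"spin": 0}]'

```text
time_s: 19.77
ee_pos: [0.5642, 0.1293, 0.0872]
eef_rot: [-180.0, -0.1, 128.7]
contact_force: [-4.3, 4.9, 7.7]
grip_width: 0.233
grasp_force: 25.0
```

```bash
python3 -c "from h import *;ang()"
```

```text
A 223.17 r 0.0618 z 0.0872 Ft -4.71 Fr 4.6 Fz 7.68 t 19.775
```

Request:
move_arm --steps '[{"x": -6.9,"y": 6.4,"z": -0.3,"spin": 0},{"x": -7.9,"y": 5.1,"z": -0.2,"spin": 0},{"x": -8.7,"y": 3.6,"z": 0,"spin": 0},{"x": -9.15,"y": 2.2,"z": 0,"spin": 0},{"x": -9.39,"y": 0.74,"z": 0,"spin": 0},{"x": -6.2,"y": -0.3,"z": 0,"spin": 0},{"x": -6.2,"y": -1,"z": 0,"spin": 0},{"x": 0,"y": 0,"z": 0,"spin": 0}]'

```text
time_s: 20.78
ee_pos: [0.6119, 0.0964, 0.0878]
eef_rot: [179.9, 0.0, 128.7]
contact_force: [0.1, 5.1, 4.7]
grip_width: 0.229
grasp_force: 25.0
```

```bash
python3 -c "from h import *;ang()"
```

```text
A 280.01 r 0.0598 z 0.0878 Ft -4.47 Fr 2.55 Fz 4.72 t 20.775
```

Request:
move_arm --steps '[{"x": 6.2,"y": 1,"z": -0.05,"spin": 0},{"x": 6.2,"y": 0.3,"z": -0.05,"spin": 0},{"x": 9.39,"y": -0.74,"z": -0.05,"spin": 0},{"x": 9.15,"y": -2.2,"z": -0.05,"spin": 0},{"x": 8.7,"y": -3.6,"z": -0.05,"spin": 0},{"x": 8.03,"y": -4.92,"z": -0.05,"spin": 0},{"x": 7.16,"y": -6.11,"z": -0.05,"spin": 0},{"x": 6.11,"y": -7.16,"z": -0.05,"spin": 0},{"x": 4.92,"y": -8.03,"z": -0.05,"spin": 0},{"x": 3.6,"y": -8.7,"z": 0,"spin": 0},{"x": 2.2,"y": -9.15,"z": 0,"spin": 0},{"x": 0.74,"y": -9.39,"z": 0,"spin": 0}]'

```text
time_s: 22.28
ee_pos: [0.5192, 0.1156, 0.0879]
eef_rot: [-180.0, -0.0, 128.7]
contact_force: [0.6, 0.5, 0.1]
grip_width: 0.23
grasp_force: 25.0
```

```bash
python3 -c "from h import *;ang()"
```

```text
A 178.72 r 0.0625 z 0.0879 Ft 0.75 Fr -0.0 Fz 0.13 t 22.275
```

Request:
move_arm --steps '[{"x": -0.4,"y": -7,"z": 0,"spin": 0},{"x": 0,"y": 0,"z": 0,"spin": 0},{"x": 0,"y": 0,"z": 0,"spin": 0}]'

```text
time_s: 22.65
ee_pos: [0.5148, 0.1114, 0.088]
eef_rot: [-180.0, -0.0, 128.7]
contact_force: [-0.2, -0.1, -0.3]
grip_width: 0.227
grasp_force: 25.0
```

```bash
python3 -c "from h import *;ang()"
```

```text
A 173.13 r 0.0624 z 0.088 Ft -0.21 Fr 0.14 Fz -0.26 t 22.65
```

Request:
move_arm --steps '[{"x": 0.4,"y": 7,"z": 0,"spin": 0},{"x": -0.74,"y": 9.39,"z": 0.05,"spin": 0},{"x": -2.2,"y": 9.15,"z": 0.05,"spin": 0},{"x": -3.6,"y": 8.7,"z": 0.05,"spin": 0},{"x": -4.92,"y": 8.03,"z": 0.05,"spin": 0},{"x": -6.11,"y": 7.16,"z": 0.05,"spin": 0},{"x": -7.16,"y": 6.11,"z": 0.05,"spin": 0},{"x": -8.03,"y": 4.92,"z": 0.05,"spin": 0},{"x": -8.7,"y": 3.6,"z": 0.05,"spin": 0},{"x": -9.15,"y": 2.2,"z": 0.05,"spin": 0},{"x": -9.39,"y": 0.74,"z": 0.05,"spin": 0}]'

```text
time_s: 24.02
ee_pos: [0.6053, 0.1066, 0.0879]
eef_rot: [180.0, 0.0, 128.7]
contact_force: [1.1, 2.1, 4.8]
grip_width: 0.231
grasp_force: 25.0
```

```bash
python3 -c "from h import *;ang()"
```

```text
A 268.47 r 0.0602 z 0.0879 Ft -0.83 Fr 2.2 Fz 4.78 t 24.025
```

Request:
move_arm --steps '[{"x": -9.39,"y": -0.74,"z": 0.05,"spin": 0},{"x": -9.15,"y": -2.2,"z": 0.05,"spin": 0},{"x": -8.7,"y": -3.6,"z": 0.05,"spin": 0},{"x": -8.03,"y": -4.92,"z": 0.05,"spin": 0},{"x": -7.16,"y": -6.11,"z": 0.05,"spin": 0}]'

```text
time_s: 24.65
ee_pos: [0.6181, 0.0628, 0.0876]
eef_rot: [179.9, 0.0, 128.7]
contact_force: [2.9, 4.3, 4.3]
grip_width: 0.233
grasp_force: 25.0
```

```bash
python3 -c "from h import *;ang()"
```

```text
A 313.46 r 0.0589 z 0.0876 Ft -4.51 Fr 2.5 Fz 4.26 t 24.65
```

Request:
move_arm --steps '[{"x": -6.11,"y": -7.16,"z": 0.05,"spin": 0},{"x": -4.92,"y": -8.03,"z": 0.05,"spin": 0},{"x": -3.6,"y": -8.7,"z": 0.05,"spin": 0}]'

```text
time_s: 25.02
ee_pos: [0.6083, 0.0361, 0.0874]
eef_rot: [179.9, 0.0, 128.7]
contact_force: [3.8, 3.5, 3.3]
grip_width: 0.233
grasp_force: 25.0
```

```bash
python3 -c "from h import *;ang()"
```

```text
A 341.54 r 0.0583 z 0.0874 Ft -5.01 Fr 1.29 Fz 3.35 t 25.025
```

Request:
move_arm --steps '[{"x": -0.6,"y": -2,"z": 0.02,"spin": 0},{"x": -0.55,"y": -2.03,"z": 0.02,"spin": 0},{"x": -0.5,"y": -2.04,"z": 0.02,"spin": 0}]'

```text
time_s: 25.4
ee_pos: [0.6047, 0.0315, 0.0874]
eef_rot: [179.9, 0.0, 128.7]
contact_force: [5.5, 4.2, 2.2]
grip_width: 0.228
grasp_force: 25.0
```

```bash
python3 -c "from h import *;ang()"
```

```text
A 347.32 r 0.058 z 0.0874 Ft -6.71 Fr 1.73 Fz 2.2 t 25.4
```

Request:
move_arm --steps '[{"x": -0.45,"y": -2.05,"z": 0.02,"spin": 0},{"x": -0.35,"y": -2.07,"z": 0.02,"spin": 0}]'

```text
time_s: 25.65
ee_pos: [0.6021, 0.0283, 0.0873]
eef_rot: [179.9, 0.0, 128.7]
contact_force: [4.3, 2.8, 2.4]
grip_width: 0.233
grasp_force: 25.0
```

```bash
python3 -c "from h import *;ang()"
```

```text
A 351.42 r 0.0581 z 0.0873 Ft -5.01 Fr 1.25 Fz 2.42 t 25.65
```

Request:
move_arm --steps '[{"x": -0.3,"y": -2.08,"z": 0.02,"spin": 0},{"x": -0.23,"y": -2.08,"z": 0.02,"spin": 0}]'

```text
time_s: 25.9
ee_pos: [0.5991, 0.0253, 0.0873]
eef_rot: [179.9, 0.0, 128.7]
contact_force: [4.9, 3.2, 2.6]
grip_width: 0.231
grasp_force: 25.0
```

```bash
python3 -c "from h import *;ang()"
```

```text
A 355.61 r 0.0581 z 0.0873 Ft -5.72 Fr 0.98 Fz 2.63 t 25.9
```

Request:
move_arm --steps '[{"x": -0.15,"y": -2.1,"z": 0.02,"spin": 0},{"x": -0.08,"y": -2.1,"z": 0.02,"spin": 0}]'

```text
time_s: 26.15
ee_pos: [0.5959, 0.0225, 0.0872]
eef_rot: [179.9, 0.0, 128.7]
contact_force: [3.8, 3.9, 3.8]
grip_width: 0.23
grasp_force: 25.0
```

```bash
python3 -c "from h import *;ang()"
```

```text
A 359.78 r 0.0581 z 0.0872 Ft -5.44 Fr -0.67 Fz 3.84 t 26.15
```

Request:
move_arm --steps '[{"x": 0.04,"y": -2.1,"z": 0.02,"spin": 0},{"x": 0.11,"y": -2.1,"z": 0.02,"spin": 0}]'

```text
time_s: 26.4
ee_pos: [0.5925, 0.02, 0.0872]
eef_rot: [179.9, 0.0, 128.7]
contact_force: [5.0, 4.0, 2.3]
grip_width: 0.229
grasp_force: 25.0
```

```bash
python3 -c "from h import *;ang()"
```

```text
A 3.93 r 0.0581 z 0.0872 Ft -6.39 Fr -0.39 Fz 2.29 t 26.4
```

Request:
move_arm --steps '[{"x": 0.18,"y": -2.1,"z": 0.02,"spin": 0},{"x": 0.25,"y": -2.08,"z": 0.02,"spin": 0}]'

```text
time_s: 26.65
ee_pos: [0.589, 0.0177, 0.0871]
eef_rot: [179.9, 0.0, 128.7]
contact_force: [4.6, 3.4, 2.4]
grip_width: 0.229
grasp_force: 25.0
```

```bash
python3 -c "from h import *;ang()"
```

```text
A 8.08 r 0.0581 z 0.0871 Ft -5.72 Fr -0.6 Fz 2.37 t 26.65
```

Request:
move_arm --steps '[{"x": 0.33,"y": -2.07,"z": 0.02,"spin": 0},{"x": 0.4,"y": -2.06,"z": 0.02,"spin": 0}]'

```text
time_s: 26.9
ee_pos: [0.5854, 0.0157, 0.0871]
eef_rot: [179.9, 0.0, 128.7]
contact_force: [5.1, 3.4, 2.7]
grip_width: 0.233
grasp_force: 25.0
```

```bash
python3 -c "from h import *;ang()"
```

```text
A 12.18 r 0.0581 z 0.0871 Ft -6.09 Fr -0.81 Fz 2.69 t 26.9
```

Request:
move_arm --steps '[{"x": 0.47,"y": -2.05,"z": 0.02,"spin": 0},{"x": 0.54,"y": -2.03,"z": 0.02,"spin": 0}]'

```text
time_s: 27.15
ee_pos: [0.5823, 0.0142, 0.0872]
eef_rot: [179.8, 0.1, 128.7]
contact_force: [6.6, 5.3, 1.9]
grip_width: 0.233
grasp_force: 25.1
```

```bash
python3 -c "from h import *;ang()"
```

```text
A 15.58 r 0.0582 z 0.0872 Ft -8.11 Fr -2.29 Fz 1.91 t 27.15
```

Request:
move_arm --steps '[{"x": 0.6,"y": -2,"z": 0,"spin": 0}]'

```text
time_s: 27.28
ee_pos: [0.5809, 0.0136, 0.0873]
eef_rot: [179.8, 0.1, 128.7]
contact_force: [8.0, 7.1, -0.1]
grip_width: 0.232
grasp_force: 25.1
```

```bash
python3 -c "from h import *;ang()"
```

```text
A 17.06 r 0.0582 z 0.0873 Ft -10.07 Fr -3.6 Fz -0.06 t 27.275
```

Request:
move_arm --steps '[{"x": 0.65,"y": -2,"z": 0,"spin": 0}]'

```text
time_s: 27.4
ee_pos: [0.5791, 0.0129, 0.0874]
eef_rot: [179.8, 0.1, 128.7]
contact_force: [8.0, 6.3, 1.3]
grip_width: 0.229
grasp_force: 25.1
```

```bash
python3 -c "from h import *;ang()"
```

```text
A 18.92 r 0.0582 z 0.0874 Ft -9.7 Fr -3.26 Fz 1.27 t 27.4
```

Request:
move_arm --steps '[{"x": 0.7,"y": -1.97,"z": 0,"spin": 0}]'

```text
time_s: 27.52
ee_pos: [0.5772, 0.0123, 0.0874]
eef_rot: [179.8, 0.1, 128.7]
contact_force: [9.5, 5.5, 0.7]
grip_width: 0.229
grasp_force: 25.1
```

```bash
python3 -c "from h import *;ang()"
```

```text
A 20.89 r 0.0582 z 0.0874 Ft -10.7 Fr -2.3 Fz 0.69 t 27.525
```

Request:
move_arm --steps '[{"x": -0.7,"y": 2,"z": 0,"spin": 0},{"x": -0.3,"y": 0.8,"z": 0.2,"spin": 0},{"x": 0,"y": 0,"z": 0,"spin": 0}]'

```text
time_s: 27.9
ee_pos: [0.579, 0.0128, 0.087]
eef_rot: [179.9, 0.1, 128.7]
contact_force: [5.3, 3.4, 3.1]
grip_width: 0.231
grasp_force: 25.0
```

```bash
python3 -c "from h import *;ang()"
```

```text
A 19.02 r 0.0583 z 0.087 Ft -6.11 Fr -1.47 Fz 3.08 t 27.9
```

Request:
move_arm --steps '[{"x": 0,"y": 0,"z": 0,"spin": 0},{"x": 0,"y": 0,"z": 0,"spin": 0},{"x": 0,"y": 0,"z": 0,"spin": 0},{"x": 0,"y": 0,"z": -5,"spin": 0},{"x": 0,"y": 0,"z": -15,"spin": 0},{"x": 0,"y": 0,"z": -25,"spin": 0},{"x": 0,"y": 0,"z": -25,"spin": 0},{"x": -20,"y": 0,"z": -10,"spin": 0},{"x": -20,"y": 0,"z": 0,"spin": 0},{"x": 0,"y": 0,"z": 0,"spin": 0},{"x": 0,"y": 0,"z": 0,"spin": 0}]' --hand 0.15

```text
time_s: 29.28
ee_pos: [0.6022, -0.0189, 0.1654]
eef_rot: [-179.9, -0.1, 128.7]
contact_force: [0.2, 1.3, -0.5]
grip_width: 0.424
grasp_force: 0.0
```

```bash
python3 - <<'E'
from h import *
s=sense();print(s["ee_pos"],s["contact_force"],s["grip_width"],s["time_s"])
f=grab_frame("wrist");g=grab_frame("scene")
np.savez("end_w.npz",**f);np.savez("end_s.npz",**g)
a=cv2.resize(f["image"][60:300,200:440],(400,400),interpolation=cv2.INTER_CUBIC)
b=cv2.resize(g["image"][190:280,275:365],(400,400),interpolation=cv2.INTER_CUBIC)
cv2.imwrite("pics/end.png",np.hstack([a,b])[:,:,::-1])
print(blobs(red(g)),[proj(g,[.5594,.0677,z]) for z in(.098,.070)])
E
```

```text
[ 0.60216107 -0.01886394  0.16540662] [ 0.1507089   1.30625504 -0.47723181] 0.4236004333647223 29.275
[(array([342.1, 229.8]), np.int32(144), array([338, 221,  10,  18], dtype=int32))] [array([319.59822054, 219.52277189]), array([319.70501633, 229.31953869])]
```

View pics/end.png

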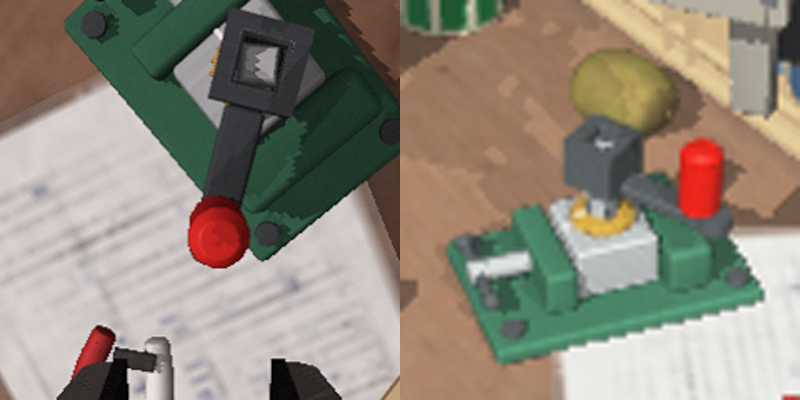

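The picture shows the crank level on the tap, hub in its place and knob free of the fingers. I check the seating with one light press on the hub.

Request:
move_arm --steps '[{"x": 25,"y": 5.1,"z": 0,"spin": 0},{"x": 25,"y": 5.1,"z": 0,"spin": 0},{"x": 25,"y": 5.1,"z": 0,"spin": 0},{"x": 20,"y": 5.1,"z": 0,"spin": 0},{"x": 0,"y": 0,"z": 20,"spin": 0},{"x": 0,"y": 0,"z": 20,"spin": 0},{"x": 0,"y": 0,"z": 15,"spin": 0},{"x": 0,"y": 0,"z": 5,"spin": 0},{"x": 0,"y": 0,"z": 1.5,"spin": 0},{"x": 0,"y": 0,"z": 0,"spin": 0}]' --hand 1

```text
time_s: 30.62
ee_pos: [0.5597, 0.0683, 0.1055]
eef_rot: [180.0, 0.0, 128.7]
contact_force: [-0.5, -0.5, -0.5]
grip_width: 0.005
grasp_force: 0.0
```

Request:
move_arm --steps '[{"x": 0,"y": 0,"z": 2,"spin": 0},{"x": 0,"y": 0,"z": 2,"spin": 0},{"x": 0,"y": 0,"z": 1.5,"spin": 0},{"x": 0,"y": 0,"z": 0,"spin": 0}]'

```text
time_s: 31.12
ee_pos: [0.5592, 0.0683, 0.0995]
eef_rot: [-180.0, -0.0, 128.7]
contact_force: [0.5, 0.4, -0.1]
grip_width: 0.006
grasp_force: 0.0
```

Request:
move_arm --steps '[{"x": 0,"y": 0,"z": 1,"spin": 0},{"x": 0,"y": 0,"z": 1,"spin": 0},{"x": 0,"y": 0,"z": 0,"spin": 0}]'

```text
time_s: 31.5
ee_pos: [0.5595, 0.0683, 0.0977]
eef_rot: [180.0, 0.0, 128.7]
contact_force: [-0.3, -0.4, 1.1]
grip_width: 0.007
grasp_force: 0.9
```

The press touches at about 0.098 m, as it should for a fully seated crank. Retreating.

Request:
move_arm --steps '[{"x": 0,"y": 0,"z": -10,"spin": 0},{"x": 0,"y": 0,"z": -30,"spin": 0},{"x": 0,"y": 0,"z": -40,"spin": 0},{"x": 0,"y": 0,"z": -40,"spin": 0},{"x": 0,"y": 0,"z": 0,"spin": 0},{"x": 0,"y": 0,"z": 0,"spin": 0},{"x": 0,"y": 0,"z": 0,"spin": 0}]'

```text
time_s: 32.38
ee_pos: [0.5585, 0.0682, 0.2164]
eef_rot: [-179.9, -0.1, 128.7]
contact_force: [-0.1, -0.1, -0.8]
grip_width: 0.005
grasp_force: 0.0
```

```bash
python3 -c "
from h import *
g=grab_frame('scene');print(blobs(red(g)),sense()['ee_pos']);print(job.close_job())"
```

```text
[(array([342.1, 229.8]), np.int32(144), array([338, 221,  10,  18], dtype=int32))] [0.55859168 0.06817976 0.21642919]
the job is handed in; nothing more can be done
None
```

The job is handed in at about 32 s: the tap was run in half forward, quarter back, half forward, quarter back, then forward until the clutch gave at about 10 N (about 0.1 rad of slip, estimated from the knob's travel), and the crank is left fully seated and released; the hand-in returned no verdict.

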